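# Photograph the bulb planter for the sale listing

## Task

Stand the bulb planter upright in the middle of the white board in front of the camera, with its wooden grip square across the camera's view, and leave it standing there. Then take its photograph: press the shutter button to its halfway stop, keep it there for about a second while the camera focuses, press it fully down and let it come back up. Set the planter down rather than drop it, do not fire the shutter before the planter stands in place, and leave the other things on the table as they are.

Things in the scene. Friction and masses are not known exactly. Their poses are not given: they have to be found in the camera images.
- planter: Stainless bulb planter, loose, upright on its rim, 154 mm high, about 0.4 kg: tapered steel tube 95 mm high (58 mm across at the foot, 72 at the top), two straps at y = +-36 mm and a wooden cross grip, a bar 24 mm thick and 110 mm long along its y axis, centre line 142 mm above the origin. Pinch the bar across, between the straps (68 mm free; 35 mm of air below it). Origin: centre of the foot; z up.
- board: White photo board, a shelf offcut lying fixed on the table about 310 mm in front of the camera stand: 220 mm (its x) by 240 mm (its y), 6 mm thick. Origin: centre of its underside (the top face is 6 mm higher); its x axis points roughly the way the lens looks.
- camera_stand: Black camera, 138 mm wide and 88 mm high, pitched 28 degrees down towards the board, on a column with a round base (180 mm across, 14 mm high), all firmly fixed. Origin: centre of the base, on the table; x = horizontally the way the lens looks, towards the board; y = to the camera's left; z up. A viewfinder hump stands 20 mm over the middle of the camera's top.
- lens_front (a point): Centre of the front glass of the lens; the barrel, 68 mm across and 70 mm long, points down at the board. Axes as those of the camera stand.
- lamp_face (a point): Centre of the lit face of the LED panel light on the camera's top (160 wide, 100 high, 22 mm thick). It stands parallel to the shutter button's axis, face 62 mm behind that axis, from 26 to 126 mm above the cap, and leans out over the button: no room for a gripper straight above the cap, but there is along the button's own axis. Axes as those of the camera stand.
- shutter_top (a point): Centre of the top of the shutter button: round metal cap 20 mm across, on the camera's right shoulder (its -y), 10 mm clear of its collar. Its z axis, out of the camera, leans 28 degrees from vertical towards the board; y = camera's left. Pressed along -z it goes 3 mm (1 to 2 N) to a definite halfway stop, stays there until the push passes 10 N, then 3 mm more (13 N). It springs back.
- shutter_half (a joint): First stage of the shutter button in metres: 0 = up, 0.003 = at the halfway stop (and it stays 0.003 below that).
- shutter_full (a joint): Second stage of the shutter button in metres, on top of the first: 0 = not past the halfway stop, 0.003 = fully down (total travel 6 mm).
- sprayer: Red plastic hand sprayer, loose, standing: bottle 80 mm across, white head, 196 mm high, nozzle towards its -x. Origin: centre of its foot. Leave it.
- pot: Empty terracotta pot, loose, 96 mm across the rim, 85 mm high. Origin: centre of its foot. Leave it.
- peg_mug: White ceramic mug full of wooden pegs, loose, 80 mm across, about 120 mm high with the pegs, handle towards its +y. Origin: centre of its foot. Leave it.
- rake_head: Hand rake head lying on its tines: bar 150 mm long along its y, wooden handle 125 mm long to its -x, 52 mm high. Origin: on the table under the bar's middle. Leave it.
- tin: Round metal tin, loose, 74 mm across, 75 mm high. Origin: centre of its foot. Leave it.
- trowel: Hand trowel lying flat on the table, about 310 mm long along its x, wooden handle to its -x, 26 mm high. Origin: on the table at the front end of the handle. Leave it.

How it is judged (in metres and radians):
On the way, in this order (a step that is already met when the one before it is completed fails the run):
1. the planter stands upright and still on the board, within 40 mm of its middle, its grip within 17 degrees of square across the camera's view, let go (horizontal distance between planter and board below 0.04 m and z of planter in the frame of board below 0.012 m and angle between planter's own z axis and vertical below 0.1 rad and angle between the y axis of planter and the y axis of camera_stand, either way round below 0.3 rad and linear speed of planter below 0.03 m/s and contact force between planter and the fingers below 0.05 N), for 0.2 s.
2. the shutter button is held at its halfway stop for 0.7 s, not past it (value of joint shutter_half above 0.0021 m and value of joint shutter_full below 0.0009 m), for 0.7 s.
3. the shutter button is pressed fully down (value of joint shutter_full above 0.0021 m), for 0.05 s.
At the end, for the whole second after the job is handed in: The planter stands upright (within 6 degrees) and still on the board, within 40 mm of its middle, its grip within 17 degrees of square across the camera's view, and the shutter button is back up (both stages under 0.9 mm) (horizontal distance between planter and board below 0.04 m and z of planter in the frame of board below 0.012 m and angle between planter's own z axis and vertical below 0.1 rad and angle between the y axis of planter and the y axis of camera_stand, either way round below 0.3 rad and linear speed of planter below 0.03 m/s and value of joint each of shutter_half, shutter_full below 0.0009 m); the robot touches nothing.
It fails at once if the shutter is fired before the planter stands in place (value of joint shutter_full above 0.0015 m and (horizontal distance between planter and board above 0.05 m or angle between planter's own z axis and vertical above 0.15 rad or z of planter in the frame of board above 0.02 m)).
It fails at once if the planter is dropped or knocked over (angle between planter's own z axis and vertical above 1 rad or (contact force between planter and the fingers below 0.05 N and linear speed of planter above 0.6 m/s)).
It fails at once if another thing on the table is moved more than 25 mm or tipped (distance of any of sprayer, pot, peg_mug, rake_head, tin, trowel from where it was at the start of the episode above 0.025 m or angle between any of sprayer, pot, peg_mug, tin's own z axis and vertical above 0.5 rad).
It also fails if it takes over 61 s, if anything falls off the work surface, if the arm or the gripper's body presses on something with over 40 N, if the wrist force passes 120 N, or if a joint passes its speed limit or range.

## Robot

A 6-joint arm with a two-finger parallel gripper is mounted at the origin on the work surface. World frame = base frame: x ahead of the robot, y to its left, z up, the work surface at z = 0. Lengths are in mm, angles in rad, forces in N, time in s.
With the tool pointing down it reaches from about 375 to 925 mm from the base axis. Payload 5.7 kg.
Tool frame: the origin (TCP) lies between the finger pads; the fingertips stand 22 mm ahead of it and the grasp point (between the pads) lies 3 mm ahead of it (arm.tip_reach is the distance from the TCP to the fingertips, in mm); y points along the fingers, z is the direction in which the jaws open and shut, and the axes are right-handed (so a half turn about y gives the same grasp; the last joint's range is limited). The gripper opens to 85 mm and grips with 20 to 120 N. Pads are 22 mm wide; open, the fingers measure 114 mm over their backs; the gripper's body (76 mm by 85 mm) begins 54 mm behind the grasp point. The pads swing forward as they close: fully open they stand 13 mm farther back than shut.
Start: joints at [1.153, 0.359, 1.51, -0, 1.272, -0.115], TCP at [178.91, 572.676, 253.267] pointing down, gripper open.
Joint ranges: [-2.97, 2.97], [-1.01, 2.36], [0.21, 2.38], [-0.96, 4.11], [0.2, 2.71], [-2.98, 2.98]. Speed limits (rad/s): [2.39, 2.39, 3.14, 3.14, 3.14, 3.14].

## Interface

Orientations are given as a unit quaternion [w, x, y, z].
In Python, from plant import arm gives the robot as it stands.
- The arm moves only by the shell command python3 -m handwheel 'ROWS' [FORCE]. ROWS is JSON, one flat list of numbers, 7 for each row, row after row: the opening, from 0 (shut) to 1 (fully open), then the shift along the tool's x, y, z in mm, then the turn, a rotation vector about the tool's x, y, z in rad. In form: [claw, x, y, z, ax, ay, az, claw, x, y, z, ax, ay, az, ...]. A call has exactly 5 rows; each row shifts and turns the commanded pose from where the row before left it, along the tool's axes as they then stand; what a row does not reach is not made up. A row lasts 1/12 s, in which the tool goes at most 41.7 mm and 7.16 degrees, less where a joint would pass 70% of its speed; a pose out of reach is approached as far as the arm can. A call is refused whole if a number of a shift passes 41.7 or a number of a turn 0.125, either way. A call with a gripper value outside its range is refused whole. The fingers move at their own pace and stop on an object; FORCE is the grip in N (left out, the last holds). Time passes only in rows, so rows that do not move let the fingers close, or fill a call up. It gives the time, the measured TCP pose, the force and the opening at its end, in the units of the state.
- arm.read_state(): the state, without advancing time (a new reading comes with each control period).
- arm.capture(name): name is "scene" or "side" or "wrist"; returns (picture, depth): 384x512x3 uint8, blue, green, red; 384x512 float32, mm along the optical axis (not along the pixel's ray), 0 where there is no reading.
- arm.camera_model(name): a dict with "camera_matrix" (3x3 intrinsics, pixels), "camera_from_world" (4x4, takes a point from world to camera coordinates). Camera axes: x right, y up, looking along -z (the intrinsics and any distortion apply to the point x, -y, -z); pixel columns grow to the right and rows downward; lengths in mm; the calibration is good to about 2 mm. A picture is of the moment at which its call begins: read the wrist's pose just before it. camera_model takes no time and is no camera call; for the wrist camera it gives the pose at the moment of the call.
- arm.close_job(): hands the job in, once; it reports no verdict.
The state is a dict: "clock": time; "qpos": joint angles; "qvel": joint speeds; "joint_torque": joint torques, N m; "tcp_pos": TCP position; "eef_rot": TCP orientation; "force": force on the tool from outside, world axes, zero at the start; "torque": the same for the moment, N m; "grip_width": finger opening in mm.
Only numpy, scipy, OpenCV 4.12 (cv2) and the standard library are available. Lean on these libraries where they do the work, as an engineer would, in place of code of your own. Each camera call takes 0.05 s, during which the arm holds its last target. There are 200 camera calls.

## Working session

There is one attempt and no reset: what is moved stays moved. The work goes in short steps, Python scripts to look and compute and a shell command to move; the robot and the scene stay as the last step left them, time stands still between calls to the robot, and variables do not carry over. Pictures are saved under pics/ and viewed, about 8 in all and at most 12, crops included, and the job is handed in when it is done.

```bash
ls; mkdir -p pics; python3 - <<'E'
from plant import arm
import cv2,numpy as np
np.set_printoptions(precision=3,suppress=True)
for n in("scene","side"):
    p,d=arm.capture(n); cv2.imwrite(f"pics/{n}0.png",p); np.savez(f"{n}0.npz",p=p,d=d)
    m=arm.camera_model(n); print(n,m); 
print(arm.read_state())
E
```

```text
pics
scene {'camera_matrix': array([[435.937,   0.   , 249.399],
       [  0.   , 435.937, 185.688],
       [  0.   ,   0.   ,   1.   ]]), 'camera_from_world': array([[    0.681,     0.732,    -0.001,  -349.85 ],
       [   -0.539,     0.502,     0.676,   166.816],
       [    0.496,    -0.46 ,     0.737, -1866.972],
       [    0.   ,     0.   ,     0.   ,     1.   ]])}
side {'camera_matrix': array([[442.73 ,   0.   , 249.212],
       [  0.   , 442.73 , 186.596],
       [  0.   ,   0.   ,   1.   ]]), 'camera_from_world': array([[    0.817,     0.576,    -0.02 ,  -430.503],
       [   -0.365,     0.544,     0.756,    27.162],
       [    0.446,    -0.61 ,     0.655, -1979.936],
       [    0.   ,     0.   ,     0.   ,     1.   ]])}
{'clock': 0.1, 'qpos': array([ 1.153,  0.359,  1.511,  0.   ,  1.272, -0.115]), 'qvel': array([-0.001, -0.   , -0.003, -0.001,  0.002, -0.001]), 'joint_torque': array([ -0.   , -52.865, -27.935,  -0.   ,   0.005,  -0.   ]), 'tcp_pos': array([178.673, 572.159, 252.511]), 'eef_rot': array([-0.698,  0.7  , -0.107,  0.106]), 'force': array([-0.357, -0.355,  0.065]), 'torque': array([-0.029, -0.   , -0.038]), 'grip_width': 85.5229331765808}
```

View pics/scene0.png

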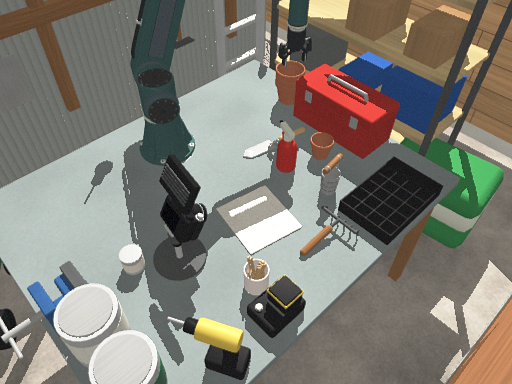

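View pics/side0.png

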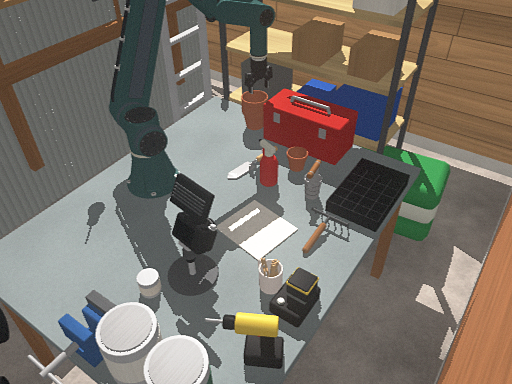

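Scene: planter at about (330,172) with its grip at (332,163), board at (260,218), camera stand base at (180,257). The side view shows the same: planter (313,180), board (257,228). Next I enlarge these and compute world points.

```bash
cat > h.py <<'E'
import cv2,numpy as np
from plant import arm
np.set_printoptions(precision=1,suppress=True)
def cloud(d,m):
    K=m["camera_matrix"];T=np.linalg.inv(m["camera_from_world"])
    v,u=np.mgrid[:d.shape[0],:d.shape[1]]
    c=np.stack([(u-K[0,2])/K[0,0]*d,-(v-K[1,2])/K[1,1]*d,-d],-1)
    return c@T[:3,:3].T+T[:3,3]
def ray(m,u,v,z):
    K=m["camera_matrix"];T=np.linalg.inv(m["camera_from_world"])
    r=T[:3,:3]@np.array([(u-K[0,2])/K[0,0],-(v-K[1,2])/K[1,1],-1]);o=T[:3,3]
    return o+r*(z-o[2])/r[2]
def proj(m,P):
    T=m["camera_from_world"];K=m["camera_matrix"];c=T[:3,:3]@P+T[:3,3]
    return K[0,2]-K[0,0]*c[0]/c[2],K[1,2]+K[1,1]*c[1]/c[2]
E
python3 - <<'E'
from h import *
f=np.load("scene0.npz");p=f["p"];d=f["d"];m=arm.camera_model("scene");W=cloud(d,m)
g=np.load("side0.npz");m2=arm.camera_model("side");W2=cloud(g["d"],m2)
a=cv2.resize(p[125:275,150:350],None,fx=4,fy=4,interpolation=cv2.INTER_CUBIC);cv2.imwrite("pics/crop1.png",a)
hsv=cv2.cvtColor(p,cv2.COLOR_BGR2HSV)
print("table z",W[100:110,230:250,2].mean(),W2[190:200,110:130,2].mean())
# board: z 3..10 in region
for nm,WW in(("sc",W),("si",W2)):
    # planter grip top points
    s=(WW[...,2]>125)&(WW[...,2]<165)&(WW[...,0]>450)&(WW[...,1]>150)&(WW[...,0]<900)&(WW[...,1]<500)
    n,l,st,c=cv2.connectedComponentsWithStats(s.astype(np.uint8))
    for i in range(1,n):
        if st[i,4]>15: q=WW[l==i];print(nm,st[i],q.mean(0),q.min(0),q.max(0), np.linalg.svd(q[:,:2]-q[:,:2].mean(0))[2][0])
    b=(abs(WW[...,2]-6)<3.)
    n,l,st,c=cv2.connectedComponentsWithStats(b.astype(np.uint8))
    for i in range(1,n):
        if st[i,4]>400:
            q=WW[l==i];r=cv2.minAreaRect(q[:,:2].astype(np.float32));print(nm,"flat",st[i],r,q[:,2].mean())
E
```

```text
table z 2.221109421157223 -0.41101595749881087
sc [322 153  21  21 176] [629.9 303.7 150.8] [611.3 252.9 129.2] [645.7 362.4 160.3] [ 0.1 -1. ]
sc flat [219  69  47  61 572] ((-40.373931884765625, 469.087890625), (216.85255432128906, 472.5679931640625), 46.08328628540039) 5.152795950618356
sc flat [  16  118  129  109 2174] ((-124.38140869140625, -293.0361022949219), (325.7814025878906, 660.6166381835938), 20.172544479370117) 5.1446256642754085
sc flat [ 211  180   95   79 2377] ((539.9686279296875, 26.4798583984375), (290.4403381347656, 321.0809020996094), 87.17186737060547) 6.158642866047608
sc flat [  0 211  47  57 563] ((53.545135498046875, -658.9144287109375), (149.7378387451172, 236.60267639160156), 65.45740509033203) 4.905304856001663
si [271 156   6   7  23] [456.3 281.1 132.7] [451.3 266.9 125.2] [463.2 301.2 143.2] [-0.  1.]
si [307 159  15  20 123] [635.3 303.4 149. ] [613.5 255.2 131.5] [648.7 373.3 160.4] [ 0.1 -1. ]
si flat [ 217  199   81   61 1750] ((545.5200805664062, 17.38311767578125), (256.8582458496094, 256.62506103515625), 81.03164672851562) 5.828019813566558
```

View pics/crop1.png

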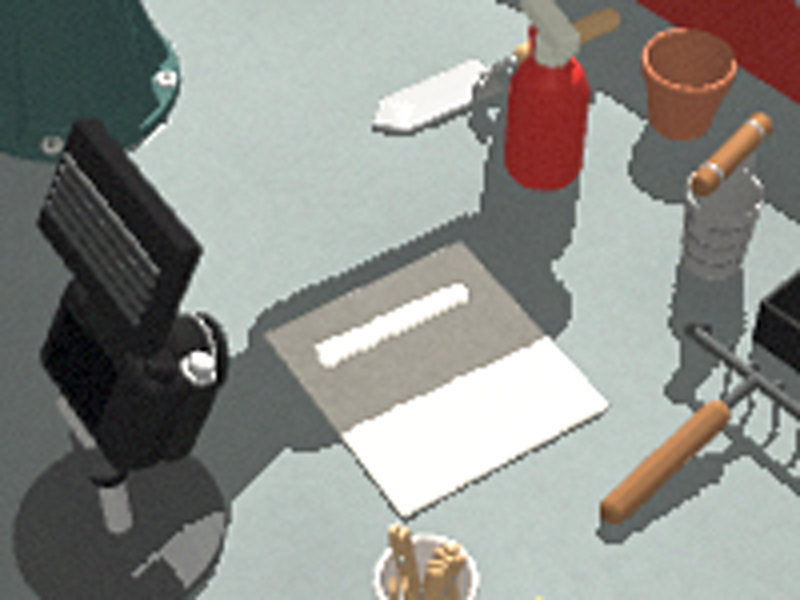

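The crop shows the board corners at about (462,242), (607,406), (405,517) and (265,335), the grip from (705,180) to (765,122), and the shutter cap at (200,365) below and right of the lamp panel (120,235).

```bash
python3 - <<'E'
from h import *
f=np.load("scene0.npz");p=f["p"];d=f["d"];m=arm.camera_model("scene");W=cloud(d,m)
g=np.load("side0.npz");p2=g["p"];m2=arm.camera_model("side");W2=cloud(g["d"],m2)
C=np.array([ray(m,150+u/4-.4,125+v/4-.4,6) for u,v in[(462,242),(607,406),(405,517),(265,335)]])
print(C,C.mean(0));
for i in range(4): e=C[(i+1)%4]-C[i];print(np.linalg.norm(e),np.degrees(np.arctan2(e[1],e[0])))
# cap: bright pixels around (200,216)
for nm,P,WW,mm,c in(("sc",p,W,m,(200,216)),("si",p2,W2,m2,None)):
    if c is None:
        q=W[216,200]; c=tuple(int(round(x)) for x in proj(m2,q)); print("side px",c)
    x,y=c;pp=P[y-8:y+9,x-8:x+9];print(pp.max(-1))
    s=(P.max(-1)>170)&(np.hypot(*(np.indices(P.shape[:2])-np.array([y,x])[:,None,None]))<9)
    q=WW[s];print(nm,s.sum(),q.mean(0),np.median(q,0),np.argwhere(s).mean(0)[::-1])
# stand cluster points
for nm,WW in(("sc",W),("si",W2)):
    base=(abs(WW[...,2]-14)<5)&(WW[...,0]<420)&(WW[...,0]>100)&(WW[...,1]<50)&(WW[...,1]>-300)
    n,l,st,c=cv2.connectedComponentsWithStats(base.astype(np.uint8));i=1+st[1:,4].argmax();q=WW[l==i]
    print(nm,"base",st[i],cv2.minEnclosingCircle(q[:,:2].astype(np.float32)),q[:,2].mean())
    t=(WW[...,2]>260)&(WW[...,0]>100)&(WW[...,0]<450)&(WW[...,1]<150)&(WW[...,1]>-250);q=WW[t]
    print("lamp pts",t.sum(),q.min(0),q.max(0))
E
python3 - <<'E'
import cv2,numpy as np
p=np.load("side0.npz")["p"]
cv2.imwrite("pics/crop2.png",cv2.resize(p[165:295,140:310],None,fx=4.6,fy=4.6,interpolation=cv2.INTER_CUBIC))
E
```

```text
[[ 448.   145.1    6. ]
 [ 680.8  100.3    6. ]
 [ 643.5 -114.     6. ]
 [ 407.1  -71.9    6. ]] [544.9  14.9   6. ]
237.0881811628347 -10.893854371816062
217.48155991149366 -99.86817600504351
240.14629923059724 169.91186752277775
220.82532892336258 79.32893503861749
[[ 44  45  53  53  51  48  48  46  46  97 147  40  38  72 149 204 202]
 [ 46  40  49  50  52  48  46  48  39  65 167  31  36  51 133 208 204]
 [ 42  39  49  48  46  43  48  50  37  53 142 122  35  36  89 212 205]
 [ 35  41  40  48  46  46  41  41  37  39  83 126  32  29  71 215 209]
 [ 39  35  44  38  39  34  40  88  19  20  66 186  30  36  59 177 209]
 [ 50  29  34  26  26 102 255 255 253 200  84 172  21  29  53 175 210]
 [ 45  36  29  58 160 152 255 254 252 251 251 177  20  30  34  97 125]
 [ 49  46  49 164 255 181 249 255 251 251 255 204  20  26  37  84 105]
 [ 48  52  61 184 255 132 166 212 241 243 255 168  16  28  36  87 107]
 [ 35  39  47 130 255 119 118 143 158 154 158 139  18  17  44 102 103]
 [ 29  30  39  69 206 255 124 119 120 115 149 255  13  21  49 107 104]
 [ 25  29  50  48  83 173 241 127 126 125 139 212  
[... 1368 characters left out ...]
99 106 131 153]
 [ 59  50  52  48  45  56  51  45  54  59  56  47  55  95  98 101 143]
 [ 46  53  53  52  50  48  55  43  53  47  50  52  57  76 102  96  99]
 [ 47  47  48  43  42  45  51  48  54  50  52  44  60  93 100 102 103]
 [ 43  51  40  45  45  46  43  48  48  57  50  43  73 102 105  98  99]]
si 32 [ 496.6 -173.5  160. ] [ 548.  -231.3  232.1] [212.5 223.5]
sc base [178 151  14  10  41] ((105.35326385498047, 14.463550567626953), 33.51567840576172) 13.644499606693532
lamp pts 355 [ 100.2 -249.9  260.2] [449.2  17.5 386.7]
si base [159 184  15  13  43] ((106.41858673095703, -24.90947914123535), 43.49752426147461) 13.102047711950554
lamp pts 363 [ 100.  -249.8  260.3] [449.7  18.1 385.1]
```

View pics/crop2.png

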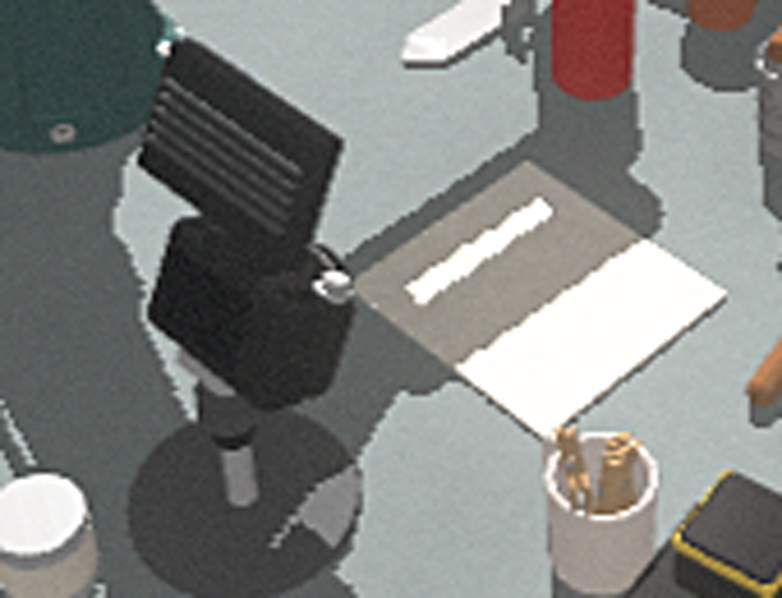

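The side crop confirms the layout: the camera looks along about +y world, the lamp is behind the cap, the cap is at crop (330,285) and the lens ring is next to it. Next: the tool axes, the wrist camera mount, grip ends and obstacle heights.

```bash
cat >> h.py <<'E'
from scipy.spatial.transform import Rotation as R
def tool():
    s=arm.read_state();q=s["eef_rot"];return s,R.from_quat([q[1],q[2],q[3],q[0]]).as_matrix(),s["tcp_pos"]
def tri(ms,pxs):
    A=[];b=[]
    for m,(u,v) in zip(ms,pxs):
        o=np.linalg.inv(m["camera_from_world"])[:3,3];r=ray(m,u,v,0)-o;r/=np.linalg.norm(r);P=np.eye(3)-np.outer(r,r);A.append(P);b.append(P@o)
    return np.linalg.lstsq(np.vstack(A),np.hstack(b),rcond=None)[0]
def delta(M,p,Mt,pt):
    print("shift in tool axes",M.T@(pt-p),"rotvec",np.round(R.from_matrix(M.T@Mt).as_rotvec(),3))
E
python3 - <<'E'
from h import *
m=arm.camera_model("scene");m2=arm.camera_model("side")
s,M,p=tool();print(np.round(M,3),p)
w=arm.camera_model("wrist");T=np.linalg.inv(w["camera_from_world"]);print("wrist cam in tool",M.T@(T[:3,3]-p),"\n",np.round(M.T@T[:3,:3],2),w["camera_matrix"])
a=ray(m,150+701/4-.4,125+183/4-.4,145);b=ray(m,150+768/4-.4,125+120/4-.4,145);e=b-a;print("grip",a,b,(a+b)/2,np.linalg.norm(e),np.degrees(np.arctan2(e[1],e[0])))
print("cap tri",tri([m,m2],[(200.,214.),(212.3,224.)]))
f=np.load("scene0.npz");W=cloud(f["d"],m);hsv=cv2.cvtColor(f["p"],cv2.COLOR_BGR2HSV)
g=np.load("side0.npz");W2=cloud(g["d"],m2)
Q=np.vstack([W.reshape(-1,3),W2.reshape(-1,3)]);Q=Q[(Q[:,2]<450)]
print("max heights: rows y from 600 to -350 step 50, cols x 100..900 step 50")
for y in range(600,-400,-50):
    print(y,[int(max(Q[(abs(Q[:,0]-x-25)<25)&(abs(Q[:,1]-y-25)<25)][:,2],default=-1)) for x in range(100,900,50)])
P,d=arm.capture("wrist");cv2.imwrite("pics/w0.png",P)
E
```

```text
[[ 1.  -0.   0.3]
 [-0.3 -0.   1. ]
 [-0.  -1.  -0. ]] [178.7 572.2 252.5]
wrist cam in tool [ -83.5 -121.1   -0.8] 
 [[-0.  -0.9 -0.3]
 [ 0.   0.3 -0.9]
 [ 1.  -0.   0. ]] [[286.6   0.  254. ]
 [  0.  286.6 197. ]
 [  0.    0.    1. ]]
grip [632.  260.5 145. ] [620.8 369.1 145. ] [626.4 314.8 145. ] 109.21734803615077 95.87090348873659
cap tri [ 553.9 -237.9  244.6]
max heights: rows y from 600 to -350 step 50, cols x 100..900 step 50
600 [-1, 352, 424, 206, 237, 236, 235, 234, 235, 206, 203, 8, 55, 54, 55, 55]
550 [445, 435, 449, 205, 205, 205, 205, 205, 203, 204, 204, 8, 61, 59, 58, 62]
500 [384, 449, 449, 199, 202, 204, 203, 205, 203, 203, 202, 8, 60, 53, 54, 54]
450 [10, 341, 10, 7, 36, 11, 89, 92, 89, 8, 9, 9, 63, 54, 55, 54]
400 [9, 9, 10, 13, 30, 7, 92, 86, 93, 5, 9, 7, 62, 53, 52, 52]
350 [7, 10, 11, 20, 31, 5, 11, 91, 91, 6, 157, 9, 60, 55, 52, 53]
300 [8, 11, 11, 20, 21, 199, 197, 136, 10, 97, 160, 100, 62, 55, 53, 55]
250 [11, 10, 10, 18, 18, 201, 203, 200, 8, 99, 159, 97, 59, 60, 60, 60]
200 [9, 10, 13, 15, 13, 9, 131, 104, 10, 9, 9, 48, 46, 47, 44, 39]
150 [9, 10, 13, 13, 11, 9, 10, 11, 8, 8, 8, 54, 58, 55, 57, 52]
100 [10, 13, 12, 10, 10, 10, 12, 13, 14, 12, 14, 14, 9, 55, 9, 10]
50 [15, 11, 8, 8, 9, 8, 12, 15, 14, 16, 14, 13, 8, 44, 9, 8]
0 [310, 9, 9, 11, 13, 9, 13, 14, 14, 14, 15, 12, 8, 42, 8, 8]
-50 [330, 9, 7, 8, 10, 10, 16, 17, 15, 13, 15, 11, 9, 8, 10, 7]
-100 [312, 9, 5, 8, 11, 10, 12, 13, 15, 16, 15, 11, 8, 7, 7, 9]
-150 [11, 6, 7, 4, 6, 4, 10, 9, 10, 15, 13, 10, 111, 96, 125, 125]
-200 [13, 9, 7, 6, 0, -1, 8, 201, 203, 8, 8, 116, 119, 121, 128, 127]
-250 [10, 8, 11, 10, 7, 6, 386, 388, 386, 386, 10, 10, 120, 101, 127, 126]
-300 [12, 9, 10, 8, 10, 14, 368, 370, 385, 386, 10, 8, 8, 58, 69, 62]
-350 [11, 9, 9, 8, 8, 14, 204, 223, 231, 224, 7, 8, 9, 7, 6, 7]
```

```bash
python3 -m handwheel '[1,0,-35,0,0,0,0, 1,20,-20,-6,0,0,0, 1,36,0,-8,0,0,0, 1,36,0,-8,0,0,0, 1,36,0,-8,0,0,0]'
python3 -m handwheel '[1,36,0,-8,0,0,0, 1,36,0,-8,0,0,0, 1,36,0,-8,0,0,0, 1,36,0,-8,0,0,0, 1,36,0,-8,0,0,0]'
python3 -m handwheel '[1,36,0,-8,0,0,0, 1,36,0,-8,0,0,0, 1,36,0,-8,0,0,0, 1,36,0,-8,0,0,0, 1,36,0,-8,0,0,0]'
python3 -m handwheel '[1,0,0,0,0,0.115,0, 1,0,0,0,0,0.115,0, 1,0,0,0,0,0.115,0, 1,0,0,0,0,0.115,0, 1,0,0,0,0,0.115,0]'
python3 -m handwheel '[1,0,0,0,0,0.115,0, 1,0,0,0,0,0.115,0, 1,0,0,0,0,0.115,0, 1,0,0,0,0,0.115,0, 1,0,0,0,0,0.115,0]'
cat >look.py <<'E'
import sys
from h import *
m=arm.camera_model("wrist");P,d=arm.capture("wrist");n=sys.argv[1];cv2.imwrite(f"pics/{n}.png",P);np.savez(f"{n}.npz",p=P,d=d,**m)
s,M,p=tool();print(s["clock"],p,np.round(M,3).tolist(),s["qpos"],s["force"],s["grip_width"])
E
python3 look.py w1
```

```text
clock: 0.57
tcp_pos: [292.9, 505.3, 308.7]
eef_rot: [0.699, -0.699, 0.106, -0.106]
force: [0.6, 0.5, -0.4]
grip_width: 85.5
clock: 0.98
tcp_pos: [453.3, 412.7, 308.0]
eef_rot: [-0.699, 0.699, -0.107, 0.107]
force: [0.0, 0.5, -0.1]
grip_width: 85.3
clock: 1.4
tcp_pos: [613.1, 320.9, 307.9]
eef_rot: [-0.699, 0.699, -0.107, 0.106]
force: [0.6, -0.7, 0.5]
grip_width: 85.3
clock: 1.82
tcp_pos: [611.8, 321.9, 307.6]
eef_rot: [-0.639, 0.639, -0.303, 0.302]
force: [-0.4, 0.8, -0.3]
grip_width: 85.3
clock: 2.23
tcp_pos: [611.7, 322.1, 307.7]
eef_rot: [-0.527, 0.528, -0.471, 0.471]
force: [0.7, 0.5, 0.1]
grip_width: 85.6
2.2833 [611.7 322.1 307.7] [[0.105, -0.001, 0.994], [-0.994, -0.0, 0.105], [0.0, -1.0, -0.001]] [ 0.4  0.5  1.2 -0.   1.5  0.3] [-0.5  0.5  0.2] 85.51415606719938
```

View pics/w1.png

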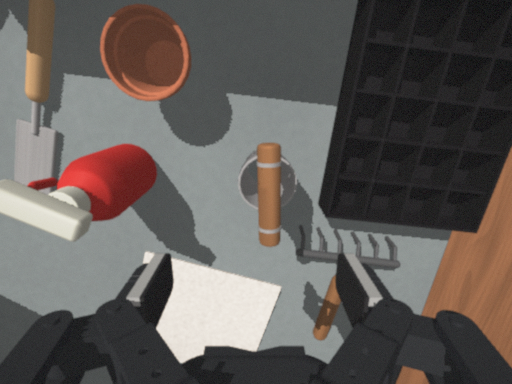

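The wrist view shows the bar from (268,146) to (270,244), with the open fingers at left and right below it and the shaded board near (210,310).

```bash
python3 - <<'E'
from h import *
f=np.load("w1.npz");hsv=cv2.cvtColor(f["p"],cv2.COLOR_BGR2HSV)
k=cv2.inRange(hsv,(5,90,60),(20,255,255));k[:130]=0;k[262:]=0;k[:,:245]=0;k[:,:]*=1;k[:,295:]=0
q=cv2.findNonZero(k);r=cv2.minAreaRect(q);print(r)
b=cv2.boxPoints(r);o=b[np.argsort(b[:,1])];a,c=o[:2].mean(0),o[2:].mean(0)
A=ray(f,*a,142);C=ray(f,*c,142);e=A-C;print(A,C,(A+C)/2,np.linalg.norm(e),np.degrees(np.arctan2(e[1],e[0])))
W=cloud(f["d"],f);t=W[k>0];print("z",np.percentile(t[:,2],[5,50,95]),t.mean(0))
E
```

```text
((268.5, 194.0), (102.0, 23.0), 90.0)
[620.3 364.5 142. ] [635.  251.8 142. ] [627.7 308.2 142. ] 113.63713381268664 97.40438504563629
z [147.3 152.7 154.7] [626.4 316.  152.8]
```

```bash
python3 -m handwheel '[1,12.6,20,14.3,0,0.01,0, 1,0,36,0,0,0,0, 1,0,36,0,0,0,0, 1,0,36,0,0,0,0, 1,0,25,0,0,0,0]' 50
python3 -m handwheel '[1,0,11,0,0,0,0, 1,0,0,0,0,0,0, 0,0,0,0,0,0,0, 0,0,0,0,0,0,0, 0,0,0,0,0,0,0]' 50
python3 -m handwheel '[0,0,0,0,0,0,0, 0,0,0,0,0,0,0, 0,0,0,0,0,0,0, 0,0,0,0,0,0,0, 0,0,0,0,0,0,0]' 50
```

```text
clock: 2.7
tcp_pos: [625.8, 310.5, 151.5]
eef_rot: [-0.526, 0.528, -0.472, 0.471]
force: [0.5, -0.1, 0.1]
grip_width: 85.4
clock: 3.12
tcp_pos: [629.2, 312.0, 146.9]
eef_rot: [0.528, -0.525, 0.471, -0.473]
force: [-0.3, 0.2, 0.3]
grip_width: 51.5
clock: 3.53
tcp_pos: [628.5, 311.7, 146.0]
eef_rot: [0.527, -0.525, 0.472, -0.473]
force: [-0.9, -0.8, 5.7]
grip_width: 22.5
```

```bash
python3 -m handwheel '[0,0,-10,0,0,0,0, 0,0,-20,0,0,0,0, 0,0,-25,0,0,0,0, 0,0,-25,0,0,0,0, 0,0,-20,0,0,0,0]' 50
python3 look.py w2; python3 - <<'E'
from h import *
np.set_printoptions(precision=3,suppress=True)
# camera yaw from lamp's edges: top ridge points
for n in("scene","side"):
    f=np.load(n+"0.npz");m=arm.camera_model(n);W=cloud(f["d"],m)
    k=(W[...,2]>270)&(W[...,0]>380)&(W[...,0]<650)&(W[...,1]<-180)&(W[...,1]>-330)
    q=W[k];c=q.mean(0);u,sv,v=np.linalg.svd(q-c,full_matrices=False)
    h=v[2];h=h*np.sign(h[1]);print(n,len(q),c,"normal",h,"rms",sv[2]/len(q)**.5,"yaw of normal",np.degrees(np.arctan2(h[1],h[0])),"elev",np.degrees(np.arcsin(h[2])))
    t=k&(W[...,2]>372);q=W[t];c=q.mean(0);v=np.linalg.svd(q[:,:2]-c[:2],full_matrices=False)[2][0];print("top edge",len(q),c,np.degrees(np.arctan2(v[1],v[0])))
E
```

```text
clock: 3.95
tcp_pos: [627.4, 311.3, 246.0]
eef_rot: [-0.526, 0.526, -0.472, 0.472]
force: [0.1, 1.1, -3.4]
grip_width: 22.6
4.0 [629.4 312.  250.7] [[0.108, 0.006, 0.994], [-0.994, 0.002, 0.108], [-0.002, -1.0, 0.006]] [ 0.4  0.5  1.3 -0.   1.4  0.3] [2.3 0.6 0.5] 22.312899069365283
scene 1395 [ 498.118 -259.314  349.593] normal [ 0.1    0.856 -0.507] rms 6.069489167757461 yaw of normal 83.34179169252484 elev -30.471351607108875
top edge 393 [ 495.069 -238.073  380.377] -8.297720213629455
side 1358 [ 499.825 -259.975  344.832] normal [ 0.112  0.873 -0.474] rms 5.734915526154379 yaw of normal 82.67049004703793 elev -28.32241847423074
top edge 298 [ 499.152 -238.28   379.332] -8.491416086984012
```

View pics/w2.png

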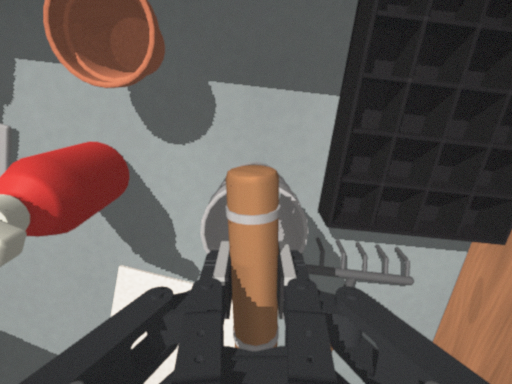

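The planter is held cleanly: the bar is centred between the pads and upright in the image at column 253, with the tube below. Camera yaw is about 82°. Moving to the board now.

```bash
python3 -m handwheel '[0,14,0,-6,0,0,0, 0,28,0,-11,0,0,0, 0,31,0,-12.6,0,0,0, 0,35,0,-14,0,0,0, 0,35,0,-14,0,0,0]'
python3 -m handwheel '[0,35,0,-14,0,0,0, 0,35,0,-14,0,0,0, 0,31,0,-12.6,0,0,0, 0,28,0,-11,0,0,0, 0,14,0,-6,0,0,0]'
python3 -m handwheel '[0,0,0,0,0,-0.06,0, 0,0,0,0,0,-0.12,0, 0,0,0,0,0,-0.12,0, 0,0,0,0,0,-0.12,0, 0,0,0,0,0,-0.12,0]'
python3 -m handwheel '[0,0,0,0,0,-0.12,0, 0,0,0,0,0,-0.12,0, 0,0,0,0,0,-0.12,0, 0,0,0,0,0,-0.12,0, 0,0,0,0,0,-0.12,0]'
python3 -m handwheel '[0,0,0,0,0,-0.12,0, 0,0,0,0,0,-0.06,0, 0,0,0,0,0,0,0, 0,0,0,0,0,0,0, 0,0,0,0,0,0,0]'
python3 - <<'E'
from h import *
s,M,p=tool();print(p,M,s["force"])
for n in("scene","side"):
    P,d=arm.capture(n);np.savez(n+"1.npz",p=P,d=d)
    if n=="scene":cv2.imwrite("pics/s1.png",cv2.resize(P[90:290,130:380],None,fx=3,fy=3,interpolation=cv2.INTER_CUBIC))
E
```

```text
clock: 4.42
tcp_pos: [584.3, 161.8, 243.3]
eef_rot: [-0.526, 0.527, -0.472, 0.472]
force: [0.6, -0.7, -3.1]
grip_width: 22.3
clock: 4.83
tcp_pos: [541.8, 11.4, 243.6]
eef_rot: [-0.525, 0.527, -0.473, 0.472]
force: [0.2, 0.3, -3.5]
grip_width: 22.4
clock: 5.25
tcp_pos: [543.1, 14.5, 243.6]
eef_rot: [-0.634, 0.634, -0.314, 0.312]
force: [0.1, 0.9, -3.0]
grip_width: 22.8
clock: 5.67
tcp_pos: [543.1, 14.7, 243.5]
eef_rot: [-0.698, 0.698, -0.112, 0.111]
force: [-0.6, 0.2, -3.7]
grip_width: 22.8
clock: 6.08
tcp_pos: [543.5, 14.6, 243.9]
eef_rot: [-0.705, 0.705, -0.051, 0.051]
force: [-0.1, 0.2, -3.1]
grip_width: 22.2
[543.5  14.6 243.9] [[ 1.  -0.   0.1]
 [-0.1 -0.   1. ]
 [-0.  -1.  -0. ]] [-0.1  0.2 -3.1]
```

View pics/s1.png

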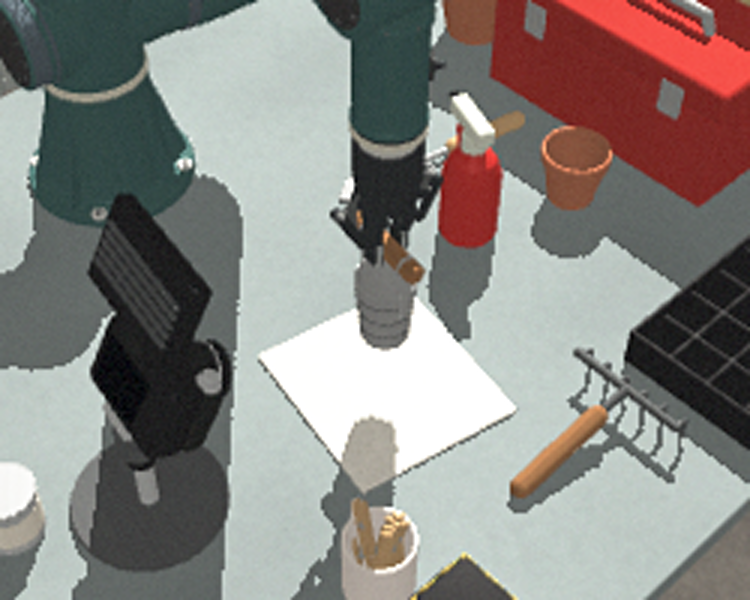

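The planter hangs upright over the board (crop (385,300)), with its grip across the camera's view. Lowering it.

```bash
python3 -m handwheel '[0,0,15,0,0,0,0, 0,0,20,0,0,0,0, 0,0,20,0,0,0,0, 0,0,16,0,0,0,0, 0,0,9,0,0,0,0]'
python3 -m handwheel '[0,0,2,0,0,0,0, 0,0,2,0,0,0,0, 0,0,1,0,0,0,0, 0,0,1,0,0,0,0, 0,0,1,0,0,0,0]'
```

```text
clock: 6.6
tcp_pos: [542.7, 14.7, 162.5]
eef_rot: [-0.705, 0.705, -0.052, 0.05]
force: [-0.6, 0.7, -4.0]
grip_width: 22.3
clock: 7.02
tcp_pos: [544.7, 14.5, 158.2]
eef_rot: [-0.705, 0.705, -0.05, 0.051]
force: [0.3, -0.2, -3.2]
grip_width: 22.3
```

```bash
python3 -m handwheel '[0,0,1,0,0,0,0, 0,0,1,0,0,0,0, 0,0,1,0,0,0,0, 0,0,0,0,0,0,0, 0,0,0,0,0,0,0]'
python3 -m handwheel '[0,0,1,0,0,0,0, 0,0,1,0,0,0,0, 0,0,0,0,0,0,0, 0,0,0,0,0,0,0, 0,0,0,0,0,0,0]'
python3 -m handwheel '[0,0,1,0,0,0,0, 0,0,0,0,0,0,0, 0,0,0,0,0,0,0, 0,0,0,0,0,0,0, 0,0,0,0,0,0,0]'
```

```text
clock: 7.43
tcp_pos: [543.8, 14.6, 154.3]
eef_rot: [-0.705, 0.705, -0.051, 0.05]
force: [0.5, 0.2, -4.1]
grip_width: 22.6
clock: 7.85
tcp_pos: [543.9, 14.6, 152.3]
eef_rot: [-0.705, 0.705, -0.05, 0.05]
force: [0.1, -0.2, -3.4]
grip_width: 22.6
clock: 8.27
tcp_pos: [544.3, 14.4, 152.0]
eef_rot: [-0.705, 0.705, -0.05, 0.051]
force: [-1.8, -1.2, 7.0]
grip_width: 22.5
```

```bash
python3 -m handwheel '[0.5,0,0,0,0,0,0, 1,0,0,0,0,0,0, 1,0,0,0,0,0,0, 1,0,0,0,0,0,0, 1,0,0,0,0,0,0]'
python3 -m handwheel '[1,0,-10,0,0,0,0, 1,0,-25,0,0,0,0, 1,0,-35,0,0,0,0, 1,0,-40,0,0,0,0, 1,0,-30,0,0,0,0]'
python3 -m handwheel '[1,0,-35,0,0,0,0, 1,0,-35,0,0,0,0, 1,0,-15,0,0,0,0, 1,0,0,0,0,0,0, 1,0,0,0,0,0,0]'
python3 look.py w3
python3 - <<'E'
from h import *
f=np.load("w3.npz");W=cloud(f["d"],f)
k=((W[...,2]>140)&(W[...,2]<168)&(abs(W[...,0]-545)<90)&(abs(W[...,1]-15)<60)).astype(np.uint8)
n,l,st,c=cv2.connectedComponentsWithStats(k)
for i in range(1,n):
    if st[i,4]>100:
        q=W[l==i];r=cv2.minAreaRect(q[:,:2].astype(np.float32));v=np.linalg.svd(q[:,:2]-q[:,:2].mean(0),full_matrices=False)[2][0];print(st[i],q.mean(0),r,np.degrees(np.arctan2(v[1],v[0])))
E
```

```text
clock: 8.68
tcp_pos: [543.9, 14.6, 151.2]
eef_rot: [-0.705, 0.705, -0.05, 0.05]
force: [1.3, 1.2, 0.6]
grip_width: 81.2
clock: 9.1
tcp_pos: [544.3, 14.6, 294.8]
eef_rot: [-0.705, 0.705, -0.05, 0.051]
force: [1.2, -0.5, 0.9]
grip_width: 85.3
clock: 9.52
tcp_pos: [544.2, 14.6, 377.8]
eef_rot: [-0.705, 0.705, -0.049, 0.051]
force: [-0.6, -0.1, -0.6]
grip_width: 85.6
9.5667 [543.4  14.7 376.2] [[0.99, -0.0, 0.142], [-0.142, -0.0, 0.99], [-0.0, -1.0, -0.0]] [-0.1  0.2  1.4 -0.   1.5 -1.5] [-0.5  1.2 -0.2] 85.41625019690726
[ 242  124   22   89 1681] [539.6  13.2 157.5] ((543.017578125, 12.431083679199219), (24.39185333251953, 108.9832534790039), 83.36257934570312) -6.7678947398869775
```

View pics/w3.png

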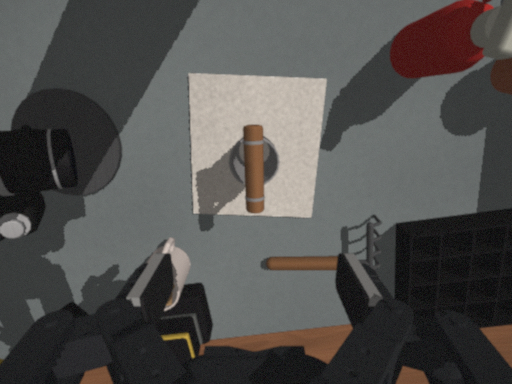

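The planter stands free, near the board's middle (tube at (262,160); board from (190,72) to (325,217)), with its bar at -7° against about -8° for the camera's y axis. The shutter cap is at (14,228). Next: triangulate the cap and work out the hover pose.

```bash
cat >> h.py <<'E'
def press(psi=np.radians(81.8)):
    c,s=np.cos(psi),np.sin(psi);S,C=np.sin(np.radians(28)),np.cos(np.radians(28))
    a=np.array([S*c,S*s,C]);x=-np.array([C*c,C*s,-S]);return np.column_stack([x,-a,np.cross(x,-a)]),a
E
python3 - <<'E'
from h import *
f=np.load("w3.npz");P=f["p"];g=P[210:245,0:35].max(-1);k=(g>110).astype(np.uint8)
n,l,st,c=cv2.connectedComponentsWithStats(k);i=1+st[1:,4].argmax();print(st[i],c[i]+[0,210])
m=arm.camera_model("scene");m2=arm.camera_model("side")
u=c[i]+[0,210]
for z in(235,245,255):print(z,ray(f,*u,z))
ms=[m,m2,f];px=[(200.,214.),(212.3,224.),u]
cap=tri(ms,px);print("cap",cap);print([np.array(proj(a,cap))-b for a,b in zip(ms,px)])
W=cloud(f["d"],f);q=W[210:245,0:35][l==i];print("depth",np.median(q,0))
s,M,p=tool();Mt,a=press();delta(M,p,Mt,cap+a*150);print(cap+a*150, Mt)
E
```

```text
[  0   4  31  24 466] [ 14.9 226.9]
235 [ 548.1 -230.9  235. ]
245 [ 544.8 -221.1  245. ]
255 [ 541.5 -211.4  255. ]
cap [ 547.7 -232.   234.8]
[array([0.7, 0.2]), array([-0.4, -0. ]), array([-1.1, -0.3])]
depth [ 548.9 -233.1  233.6]
shift in tool axes [  39.3    9.  -173.2] rotvec [-0.4  1.5 -0.4]
[ 557.7 -162.3  367.2] [[-0.1 -0.1  1. ]
 [-0.9 -0.5 -0.1]
 [ 0.5 -0.9 -0. ]]
```

```bash
python3 -m handwheel '[0,0,-5,0,0,0.06,0, 0,0,-5,0,0,0.12,0, 0,0,-5,0,0,0.12,0, 0,0,-5,0,0,0.12,0, 0,0,-5,0,0,0.12,0]'
python3 -m handwheel '[0,0,-5,0,0,0.12,0, 0,0,-5,0,0,0.12,0, 0,0,0,0,0,0.12,0, 0,0,0,0,0,0.12,0, 0,0,0,0,0,0.12,0]'
python3 -m handwheel '[0,0,0,0,0,0.12,0, 0,0,0,0,0,0.12,0, 0,0,0,0,0,0.12,0, 0,0,0,0,0,0.06,0, 0,0,0,0,0,0,0]'
python3 - <<'E'
from h import *
s,M,p=tool();Mt,a=press();delta(M,p,Mt,np.array([547.7,-232,234.8])+a*150);print(M,s["qpos"],s["grip_width"])
E
```

```text
clock: 9.98
tcp_pos: [542.8, 14.7, 399.3]
eef_rot: [-0.665, 0.666, -0.24, 0.237]
force: [-0.6, -0.9, 0.4]
grip_width: 25.7
clock: 10.4
tcp_pos: [542.9, 14.7, 409.2]
eef_rot: [-0.565, 0.566, -0.426, 0.424]
force: [0.2, -0.2, -0.2]
grip_width: 0.2
clock: 10.82
tcp_pos: [543.0, 14.6, 409.2]
eef_rot: [0.464, -0.466, 0.533, -0.531]
force: [0.9, -0.3, 0.7]
grip_width: 0.1
shift in tool axes [173.4  41.8  38.5] rotvec [ 0.   0.  -0.5]
[[-0.1 -0.   1. ]
 [-1.   0.  -0.1]
 [ 0.  -1.  -0. ]] [-0.1  0.2  1.4 -0.   1.6  0. ] 0.07550266472500902
```

```bash
python3 -m handwheel '[0,34,0,7.7,0,0,0, 0,35,0,7.7,0,0,0, 0,35,0,7.7,0,0,0, 0,35,0,7.7,0,0,0, 0,34.4,0,7.7,0,0,0]'
python3 -m handwheel '[0,0,0,0,0,0,-0.1, 0,0,0,0,0,0,-0.1, 0,0,0,0,0,0,-0.1, 0,0,0,0,0,0,-0.1, 0,0,0,0,0,0,-0.09]'
python3 look.py w4
python3 - <<'E'
from h import *
s,M,p=tool();Mt,a=press();delta(M,p,Mt,np.array([547.7,-232,234.8])+a*150);print(M,s["qpos"])
E
```

```text
clock: 11.23
tcp_pos: [558.6, -163.7, 409.9]
eef_rot: [0.466, -0.467, 0.532, -0.53]
force: [0.4, 0.0, -0.7]
grip_width: 0.0
clock: 11.65
tcp_pos: [558.9, -162.4, 410.6]
eef_rot: [-0.322, 0.583, -0.401, 0.629]
force: [0.3, -0.4, -0.8]
grip_width: 0.0
11.7 [ 558.5 -160.4  408.4] [[-0.109, -0.066, 0.992], [-0.872, -0.473, -0.127], [0.477, -0.879, -0.006]] [-0.1  0.3  1.4 -0.5  1.5  0. ] [-0.5  2.8 -2.6] 0.08490703553765491
shift in tool axes [-17.9  37.2  -0.2] rotvec [-0.  0.  0.]
[[-0.1 -0.1  1. ]
 [-0.9 -0.5 -0.1]
 [ 0.5 -0.9 -0. ]] [-0.1  0.3  1.4 -0.5  1.5  0. ]
```

View pics/w4.png

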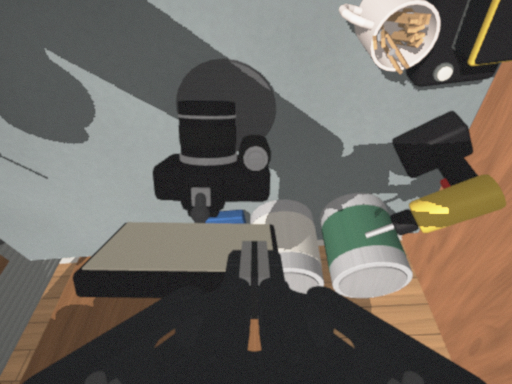

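The cap is at (256,157), the lens barrel runs straight up the image (columns 180–236), so yaw is well aligned, and the lamp panel is at the lower left, clear of the fingers. Refining the cap position.

```bash
cat > cap.py <<'E'
import sys
from h import *
n,u0,v0,r=sys.argv[1],*map(int,sys.argv[2:5])
f=np.load(n+".npz");g=f["p"].max(-1);k=np.zeros_like(g);k[v0-r:v0+r,u0-r:u0+r]=g[v0-r:v0+r,u0-r:u0+r]>100
c_,_=cv2.findContours(k,0,2);c=max(c_,key=cv2.contourArea);e=cv2.fitEllipse(c);print(e)
W=cloud(f["d"],f);m=np.zeros_like(g);cv2.drawContours(m,[c],-1,1,-1);m=cv2.erode(m,np.ones((7,7)));q=W[m>0];print("depth",len(q),np.median(q,0))
u=np.array(e[0]);ms=[arm.camera_model("scene"),arm.camera_model("side"),f];px=[(200.,214.),(212.3,224.),u]
print("tri",tri(ms,px));Mt,a=press();d0=np.median(q,0)
T=np.linalg.inv(f["camera_from_world"]);o=T[:3,3];rr=ray(f,*u,0)-o;X=o+rr*((d0-o)@a)/(rr@a);print("ray on cap plane",X)
v=np.linalg.svd(q-q.mean(0))[2][2];print("normal",v,a)
s,M,p=tool();delta(M,p,Mt,X+a*arm.tip_reach)
E
python3 cap.py w4 256 157 22
```

```text
((255.1598663330078, 158.1436004638672), (22.83380126953125, 23.07971954345703), 18.952041625976562)
depth 197 [ 550.2 -232.9  234.2]
tri [ 548.9 -232.8  236. ]
ray on cap plane [ 550.1 -232.9  234.2]
normal [0.1 0.5 0.8] [0.1 0.5 0.9]
shift in tool axes [-18.8 166.    2. ] rotvec [-0.  0.  0.]
```

```bash
python3 -m handwheel '[0,-9,10,1,0,0,0, 0,-9,30,1,0,0,0, 0,-1,35,0,0,0,0, 0,0,35,0,0,0,0, 0,0,20,0,0,0,0]'
python3 -m handwheel '[0,0,8,0,0,0,0, 0,0,0,0,0,0,0, 0,0,0,0,0,0,0, 0,0,0,0,0,0,0, 0,0,0,0,0,0,0]'
python3 look.py w5; python3 cap.py w5 256 205 40
```

```text
clock: 12.12
tcp_pos: [552.9, -207.4, 282.8]
eef_rot: [-0.323, 0.582, -0.406, 0.627]
force: [-0.0, 0.5, 0.4]
grip_width: 0.3
clock: 12.53
tcp_pos: [556.0, -210.2, 282.3]
eef_rot: [-0.324, 0.58, -0.402, 0.63]
force: [-0.5, 0.3, 0.2]
grip_width: 0.0
12.5833 [ 555.9 -210.1  282.2] [[-0.117, -0.059, 0.991], [-0.875, -0.467, -0.131], [0.471, -0.882, 0.003]] [-0.2  0.3  1.6 -0.5  1.2  0.1] [ 0.7  0.3 -0.2] 0.19979853667220102
((279.8299560546875, 203.518798828125), (65.39376831054688, 79.93445587158203), 121.1823959350586)
depth 1322 [ 575.5 -468.1    0.4]
tri [ 555.5 -229.6  232.1]
ray on cap plane [ 569.  -473.1    3.5]
normal [ 1.  -0.   0.1] [0.1 0.5 0.9]
shift in tool axes [ 97.4 345.8  46.8] rotvec [-0.  0.  0.]
```

View pics/w5.png

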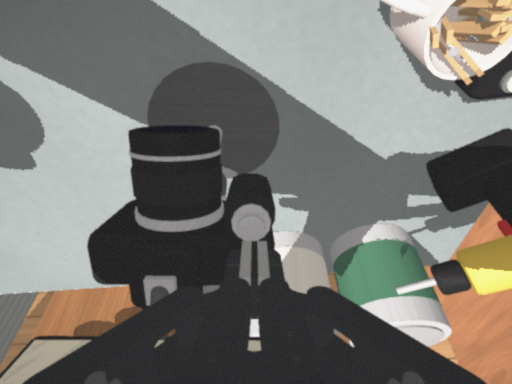

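The cap is at (251,223), radius about 19 px. The closed fingertips end just below it at (254,242) and no other part is close.

```bash
python3 - <<'E'
from h import *
f=np.load("w5.npz");W=cloud(f["d"],f);Mt,a=press()
g=f["p"].max(-1).astype(int);print(g[200:246:2,228:278:2])
q=W[214:232,242:261].reshape(-1,3);d0=np.median(q,0);print(d0,np.std(q@a))
T=np.linalg.inv(f["camera_from_world"]);o=T[:3,3]
s,M,p=tool()
for u in((251,222),(252,223)):
    r=ray(f,*u,0)-o;X=o+r*((d0-o)@a)/(r@a);print(X);delta(M,p,Mt,X+a*arm.tip_reach)
print(arm.tip_reach,proj(f,p+M[:,1]*22))
E
```

```text
[[ 37  42  44  41  41  42  45  42  42  40  46  41  43  42  43  41  41  42
   44  44  37  38  65 193 205]
 [ 38  39  41  43  46  42  42  38  47  41  51  52  52  46  38  45  42  40
   40  41  41  40  46 167 206]
 [ 41  43  40  43  40  45  39  50  71 100 114 124 129 111  91  61  50  42
   41  42  44  41  41 144 206]
 [ 41  43  41  39  40  49  81 129 144 150 151 153 153 151 147 143 119  67
   43  40  40  35  44 105 204]
 [ 47  40  41  46  46 102 143 150 154 151 150 154 153 153 151 152 150 127
   74  43  43  43  37  75 201]
 [ 41  42  41  55 103 144 150 149 153 148 150 149 152 149 149 150 149 148
  135  91  48  41  37  76 200]
 [ 38  37  40  99 145 150 147 149 148 145 150 145 145 148 149 147 148 147
  149 137  72  42  38  82 198]
 [ 42  42  51 133 147 146 145 147 140 140 137 136 138 139 137 140 147 148
  147 148 113  45  41  82 202]
 [ 39  40  80 148 149 147 148 141 136 139 141 145 142 140 136 137 142 149
  150 151 134  53  45  95 199]
 [ 40  48 122 149 150 146 139 139 146 153 157 153 152 152 152 144 136 142
  150 151 145  93  42 106 203]
 [ 44  59 142 149 147 139 139 149 150 151 151 152 
[... 885 characters left out ...]
 208 229]
 [ 38  38  40  34  44  41  81 131 147 144 146 144 144 146 145 142 116  68
   46  42  38  34  48 191 229]
 [ 42  34  43  41  36  44  40  74 127 137 140 140 123 123 126 117  70  68
   68  55  39  39  40 180 227]
 [ 37  38  31  37  41  35  38 105 126 126 125 124  56  49  54 121 124 124
  127 101  41  43  40 137 227]
 [ 42  41  42  42  37  44  40 107 125 129 127 123  55  44  57 122 127 127
  123 107  39  42  39 118 226]]
[ 550.8 -230.8  232.9] 9.60027065624682
[ 550.9 -230.3  232.6]
shift in tool axes [-5.  31.4 -2.3] rotvec [-0.  0.  0.]
[ 551.5 -231.   233. ]
shift in tool axes [-4.3 31.5 -1.6] rotvec [-0.  0.  0.]
22.0 (np.float64(254.80113171804186), np.float64(252.82207935504522))
```

```bash
python3 -m handwheel '[0,0,10,-1,0,0,0, 0,0.3,10,-0.8,0,0,0, 0,0,5,0,0,0,0, 0,0,0,0,0,0,0, 0,0,0,0,0,0,0]'
python3 look.py w6; python3 - <<'E'
from h import *
f=np.load("w6.npz");cv2.imwrite("pics/w6c.png",cv2.resize(f["p"][170:290,180:330],None,fx=4,fy=4))
E
```

```text
clock: 13.0
tcp_pos: [550.9, -222.3, 257.9]
eef_rot: [-0.323, 0.581, -0.403, 0.629]
force: [-0.9, 0.2, 0.5]
grip_width: -0.3
13.05 [ 551.3 -222.2  258.4] [[-0.116, -0.063, 0.991], [-0.875, -0.466, -0.132], [0.471, -0.882, -0.001]] [-0.2  0.4  1.6 -0.5  1.2  0.1] [ 0.5 -0.5  0.2] -0.1253019214725226
```

View pics/w6c.png

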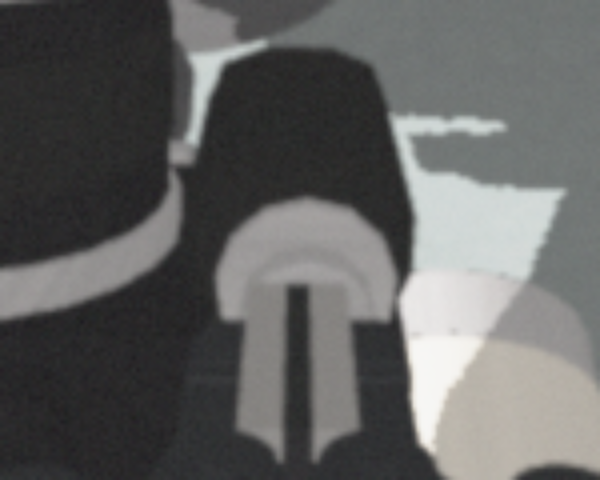

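The fingertips reach (297,285) in the crop. The cap arc is centred at about (310,302), so the fingers are roughly 2 mm off sideways. Checking with a projection.

```bash
python3 - <<'E'
from h import *
f=np.load("w6.npz");s,M,p=tool()
for e in(22,27,29,31):
  for dx,dz in((0,0),(-4,2),(-11,0)):
    u=np.array(proj(f,p+M@np.array([dx,e,dz])));print(e,dx,dz,u,(u-[180,170])*4)
E
```

```text
22 0 0 [255.7 253.7] [303.  334.7]
22 -4 2 [259.3 247.4] [317.4 309.4]
22 -11 0 [255.8 236. ] [303.2 264.1]
27 0 0 [255.7 249.3] [302.8 317.1]
27 -4 2 [259.2 243.1] [316.8 292.4]
27 -11 0 [255.7 232. ] [303.  248.2]
29 0 0 [255.7 247.6] [302.7 310.3]
29 -4 2 [259.1 241.5] [316.6 285.8]
29 -11 0 [255.7 230.5] [302.9 242.1]
31 0 0 [255.7 245.9] [302.7 303.7]
31 -4 2 [259.1 239.9] [316.3 279.5]
31 -11 0 [255.7 229. ] [302.9 236.1]
```

```bash
python3 -m handwheel '[0,-2,0,1.5,0,0,0, 0,0,2,0,0,0,0, 0,0,2,0,0,0,0, 0,0,0,0,0,0,0, 0,0,0,0,0,0,0]'
python3 -m handwheel '[0,0,1,0,0,0,0, 0,0,0,0,0,0,0, 0,0,0,0,0,0,0, 0,0,0,0,0,0,0, 0,0,0,0,0,0,0]'
python3 -m handwheel '[0,0,1,0,0,0,0, 0,0,0,0,0,0,0, 0,0,0,0,0,0,0, 0,0,0,0,0,0,0, 0,0,0,0,0,0,0]'
python3 -m handwheel '[0,0,1,0,0,0,0, 0,0,0,0,0,0,0, 0,0,0,0,0,0,0, 0,0,0,0,0,0,0, 0,0,0,0,0,0,0]'
```

```text
clock: 13.47
tcp_pos: [552.9, -222.4, 254.1]
eef_rot: [-0.323, 0.581, -0.403, 0.629]
force: [-0.3, -0.1, 0.2]
grip_width: 0.0
clock: 13.88
tcp_pos: [553.0, -222.9, 253.5]
eef_rot: [-0.323, 0.581, -0.403, 0.629]
force: [-0.5, 0.5, 0.6]
grip_width: -0.1
clock: 14.3
tcp_pos: [552.9, -223.4, 252.5]
eef_rot: [-0.323, 0.581, -0.403, 0.629]
force: [0.1, 0.9, 1.5]
grip_width: -0.0
clock: 14.72
tcp_pos: [552.9, -223.8, 251.6]
eef_rot: [-0.323, 0.581, -0.403, 0.629]
force: [0.6, 0.6, 1.3]
grip_width: 0.2
```

```bash
python3 -m handwheel '[0,0,0.7,0,0,0,0, 0,0,0,0,0,0,0, 0,0,0,0,0,0,0, 0,0,0,0,0,0,0, 0,0,0,0,0,0,0]'
python3 -m handwheel '[0,0,0.6,0,0,0,0, 0,0,0,0,0,0,0, 0,0,0,0,0,0,0, 0,0,0,0,0,0,0, 0,0,0,0,0,0,0]'
```

```text
clock: 15.13
tcp_pos: [552.8, -224.1, 251.0]
eef_rot: [-0.323, 0.581, -0.403, 0.629]
force: [0.1, 0.4, 2.5]
grip_width: -0.2
clock: 15.55
tcp_pos: [552.8, -224.2, 250.9]
eef_rot: [-0.323, 0.581, -0.403, 0.629]
force: [0.2, 3.4, 5.8]
grip_width: 0.2
```

Force rose to about 6.7 N with almost no travel, so this is the halfway stop. Holding.

```bash
for i in 1 2 3; do python3 -m handwheel '[0,0,0,0,0,0,0, 0,0,0,0,0,0,0, 0,0,0,0,0,0,0, 0,0,0,0,0,0,0, 0,0,0,0,0,0,0]' | grep -E 'clock|pos|force'; done
```

```text
clock: 15.97
tcp_pos: [552.8, -224.2, 250.9]
force: [-0.6, 3.0, 5.7]
clock: 16.38
tcp_pos: [552.8, -224.2, 250.9]
force: [-0.1, 2.9, 5.9]
clock: 16.8
tcp_pos: [552.8, -224.2, 250.9]
force: [-0.5, 2.7, 5.2]
```

```bash
python3 -m handwheel '[0,0,1.5,0,0,0,0, 0,0,1.5,0,0,0,0, 0,0,1.5,0,0,0,0, 0,0,0,0,0,0,0, 0,0,0,0,0,0,0]'
```

```text
clock: 17.22
tcp_pos: [552.7, -225.8, 248.0]
eef_rot: [-0.323, 0.581, -0.403, 0.629]
force: [-2.2, 9.0, 13.2]
grip_width: 0.1
```

The tool moved a further 3.3 mm and reads 16 N, so the button is fully down. Backing off along its axis, clear of everything, then checking.

```bash
python3 -m handwheel '[0,0,-4,0,0,0,0, 0,0,-10,0,0,0,0, 0,0,-25,0,0,0,0, 0,0,-35,0,0,0,0, 0,0,-35,0,0,0,0]'
python3 -m handwheel '[0,0,-35,0,0,0,0, 0,0,-25,0,0,0,0, 0,0,-15,0,0,0,0, 0,0,0,0,0,0,0, 0,0,0,0,0,0,0]'
python3 look.py w7; python3 cap.py w7 256 160 30
python3 - <<'E'
from h import *
P,d=arm.capture("scene");m=arm.camera_model("scene");W=cloud(d,m)
q=W[(W[...,2]>142)&(W[...,2]<165)&(abs(W[...,0]-545)<75)&(abs(W[...,1]-15)<75)]
print("grip",len(q),q.mean(0),q.min(0),q.max(0))
cv2.imwrite("pics/fin.png",cv2.resize(P[90:290,130:380],None,fx=3,fy=3,interpolation=cv2.INTER_CUBIC))
E
```

```text
clock: 17.63
tcp_pos: [558.1, -175.1, 342.7]
eef_rot: [-0.322, 0.582, -0.404, 0.628]
force: [-0.1, -0.5, -1.0]
grip_width: 0.1
clock: 18.05
tcp_pos: [563.9, -140.4, 409.0]
eef_rot: [-0.323, 0.581, -0.403, 0.629]
force: [0.4, -0.5, -0.7]
grip_width: -0.1
18.1 [ 563.3 -140.7  407.7] [[-0.115, -0.063, 0.991], [-0.875, -0.466, -0.132], [0.471, -0.882, -0.002]] [-0.1  0.3  1.4 -0.5  1.5  0.1] [-0.5 -0.1 -0.5] -0.0052673414844990225
((253.0941925048828, 174.50152587890625), (21.36143684387207, 21.645498275756836), 75.4570083618164)
depth 163 [ 550.5 -232.2  233.9]
tri [ 548.8 -232.5  235.4]
ray on cap plane [ 550.4 -232.2  233.9]
normal [0.1 0.6 0.8] [0.1 0.5 0.9]
shift in tool axes [ -0.2 174.9  -0.5] rotvec [-0.  0.  0.]
grip 202 [547.8   9.9 156.5] [488.3  -3.  142.6] [598.2  29.2 164.8]
```

View pics/fin.png

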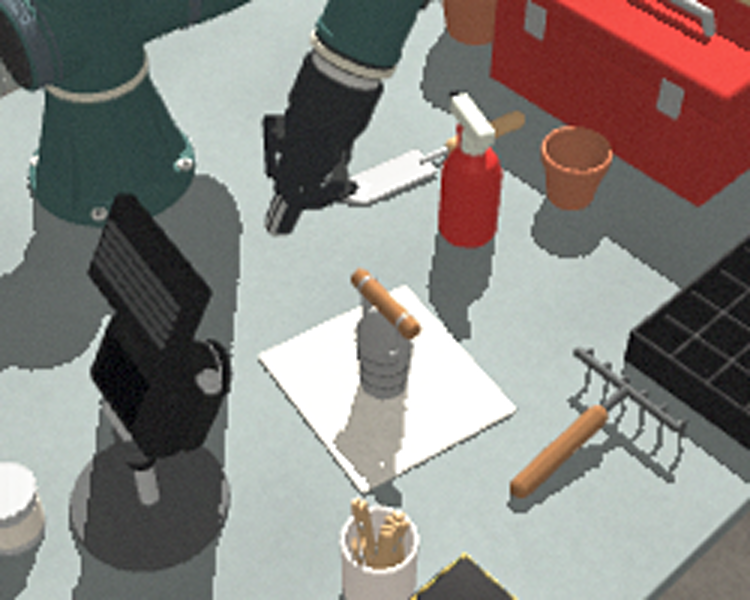

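The planter stands upright mid-board (foot at crop (385,385)), the other things look as they did in the earlier picture, and the arm is clear. Handing in.

```bash
python3 -c "
from plant import arm
print(arm.close_job())"
```

```text
the job is handed in; nothing more can be done
None
```

The planter stands upright and let go near the middle of the white board, its photograph is taken, and the job is handed in at about 18 s on the clock. No verdict is reported.

- **Placing:** I pinched the planter by its grip, carried it over and lowered it until the contact force showed, then let go. In the last pictures the grip's centre is within about 6 mm of the board's middle. Its bar lies at about -7°, against about -8° for the camera's y axis.
- **Shutter:** I held the button at its halfway stop at about 6 N for 1.25 s, then pressed it 3.3 mm further to about 16 N and released it. The button joints cannot be read directly, so the stops are judged from force and travel.
- **Last checks:** The cap measured back at its starting height, within about 1 mm. In the last scene picture the other things look as they did before. I did not measure their positions again. The arm is clear, with the force reading near zero.
- **Disagreements:** My position estimates for the cap differed by 2–3 mm between views, and the closest picture showed the fingers about 2 mm off to the side. I corrected for that before pressing.

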